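# Seat the grater plate on the pins of its stand and latch it

### The job

Fit the loose steel grater plate to its white stand: lift it by its black handle, lay it between the rails on top of the pins, set back towards the open end of the stand, and then slide it gently along the rails towards the end stop until its four holes drop over the four pins and it lies flat on the bed, and stop there without forcing it on against the pins. Then push the orange latch knob all the way in, so that the tongue holds the plate down, let go, and leave the tin, the egg timer and the spice jar where they are.

Things in the scene. Friction and masses are not known exactly. Their poses are not given: they have to be found in the camera images.
- plate: Loose steel grater plate, 150 (x) x 90 (y) x 5 mm, 0.25 to 0.5 kg, origin at the centre of its underside, z towards the handle side. Four through holes at x = +-38, y = +-32 mm, each 10.6 mm along x, 14 mm along y. The same after half a turn about z. Never load it against the stand with more than 60 N, nor, once seated, sideways against the pins with more than 14 N.
- handle (a point): Centre of the top of the black bar handle in the middle of the plate, 41 mm above the plate's underside: 14 mm thick along the plate's x, 40 mm long along y, 36 mm tall (a foot 22 x 48 mm reaches 2 mm above the plate's top). Axes as the plate's.
- stand: White grater stand fixed on the worktop, 194 (x) x 112 (y) mm; origin at the centre of its underside on the worktop, x along the rails towards the end stop, z up. Rails on both sides: inner faces at y = +-47 mm, up to z = 26 mm, with outward sloping lips up to 32 mm; the rail at -y is open from x = -32 to +32 mm for the latch. The end at -x is open.
- pin_frame: Fixed slotted strips in the bed, carrying the pins; origin at the centre of the bed surface, 10 mm above the worktop; axes as the stand's. Four pins, 8 mm thick, rise 8 mm from the bed in the plate's hole pattern (76 x 64 mm), at y = +-32 mm, but along x their centre is clamped anywhere within 11 mm of this origin, unmeasured: feel for it. Plate 8 mm over the bed: riding on the pins; 0: seated.
- end_stop (a point): Middle of the inner face of the end stop, top edge: 91 mm beyond the stand's middle along x, 23 mm above the worktop. A plate laid with its centre 20 mm before the stand's middle (towards the open end; 14 to 25 mm will do) always rests level on the four pins and short of its seat; it drops over them by its own weight once slid to the right place.
- latch (a joint): Slide latch at the stand's -y side: starts 0 to 0.003 (open), 0.016 m = fully in (moves along the stand's +y). About 2 N of friction; stays where it is left. Its steel tongue, 26 mm wide, moves at z = 16.5 to 20.5 mm, so it passes over a seated plate and is blocked by one that still rides on the pins.
- latch_knob (a point): Centre of the top of the orange round latch knob, 16 mm in diameter, upright, from 32 to 62 mm above the worktop, at x = 0, y = -70 mm of the stand when open, -54 mm when fully in; axes as the stand's.
- tin: Bystander: low round food tin, 86 mm diameter, 40 mm tall, origin at the centre of its underside.
- egg_timer: Bystander: red and white egg timer, 63 mm diameter, 67 mm tall, origin at the centre of its underside.
- spice_jar: Bystander: spice jar with a mustard-coloured lid, 42 mm diameter, 106 mm tall, origin at the centre of its underside.

How it is judged:
On the way, in this order (a step that is already met when the one before it is completed fails the run):
1. the plate lies between the rails on top of the pins, set back towards the open end (plate origin 12.5 to 30 mm before the middle of the stand) (x of plate in the frame of stand between -0.03 and -0.0125 m and y of plate in the frame of stand between -0.005 and 0.005 m and z of plate in the frame of stand between 0.0155 and 0.0205 m and contact force between plate and stand above 0.5 N), for 0.2 s.
2. the plate has dropped over the pins and lies flat on the bed (z of plate in the frame of stand below 0.0118 m and angle between plate's own z axis and vertical below 0.03 rad and x of plate in the frame of stand between -0.016 and 0.016 m and value of joint latch below 0.008 m), for 0.2 s.
3. the latch is pushed in (value of joint latch above 0.012 m), for 0.2 s.
At the end, for the whole second after the job is handed in: The plate lies flat on the bed of the stand, over its four pins (underside within 1.8 mm of the bed, tilt under 0.03 rad, at rest), and the latch is in by more than 12 of its 16 mm (z of plate in the frame of stand below 0.0118 m and angle between plate's own z axis and vertical below 0.03 rad and x of plate in the frame of stand between -0.016 and 0.016 m and y of plate in the frame of stand between -0.005 and 0.005 m and value of joint latch above 0.012 m and linear speed of plate below 0.02 m/s); the robot touches nothing.
It fails at once if the plate is dropped or pressed on the stand with more than 60 N (contact force between plate and stand above 60 N).
It fails at once if the seated plate is forced sideways against the pins with more than 14 N (z of plate in the frame of stand below 0.0125 m and contact force between plate and pin_frame above 14 N).
It fails at once if the tin is moved by more than 30 mm (distance of tin from where it was at the start of the episode above 0.03 m).
It fails at once if the egg timer is moved by more than 30 mm (distance of egg_timer from where it was at the start of the episode above 0.03 m).
It fails at once if the spice jar is moved by more than 30 mm (distance of spice_jar from where it was at the start of the episode above 0.03 m).
It also fails if it takes over 58 s, if anything falls off the work surface, if the arm or the gripper's body presses on something with over 40 N, if the wrist force passes 120 N, or if a joint passes its speed limit or range.

### The arm

A 7-joint arm with a two-finger parallel gripper is mounted at the origin on a cart in front of the work surface, level with it; the furniture and walls round the work are solid. World frame = base frame: x ahead of the robot, y to its left, z up, the work surface at z = 0. Lengths are in m, angles in rad, forces in N, time in s.
With the tool pointing down it reaches from about 0.425 to 1.025 m from the base axis. Payload 9.4 kg.
Tool frame: the origin (TCP) lies between the finger pads; the fingertips stand 17 mm ahead of it and the grasp point (between the pads) lies 2 mm behind it (r.tips_ahead is the distance from the TCP to the fingertips, in m); z points along the fingers, x is the direction in which the jaws open and shut, and the axes are right-handed (so a half turn about z gives the same grasp; the last joint's range is limited). The gripper opens to 85 mm and grips with 20 to 120 N. Pads are 22 mm wide; open, the fingers measure 114 mm over their backs; the gripper's body (76 mm by 85 mm) begins 54 mm behind the grasp point. The pads swing forward as they close: fully open they stand 13 mm farther back than shut.
Start: joints at [-1.352, 0.599, -0.003, 1.599, 0.002, 0.943, -0.08], TCP at [0.211, 0.694, 0.248] pointing down, gripper open.
Joint ranges: [-2.57, 2.57], [-0.35, 1.97], [-1.29, 1.29], [0.11, 2.56], [-1.05, 4.19], [0.11, 1.86], [-2.63, 2.63]. Speed limits (rad/s): [2.22, 2.22, 3.01, 3.01, 3.14, 3.14, 3.14].

### API

Orientations are given as a unit quaternion [x, y, z, w].
In Python, from station import r gives the robot as it stands.
- The arm moves only by the shell command python3 -m handwheel 'ROWS' [OPENING]. ROWS is JSON, a list of rows, each a list of 4 numbers: the shift along the tool's x, y, z in m, then the turn about the tool's z in degrees. In form: [[dx, dy, dz, spin], ...]. A call has 1 to 10 rows; each row is the pose to reach, as a shift and turn from the pose measured when the call began, along the tool's axes at that moment; what a row does not reach only later rows make up. A row lasts 1/10 s, in which the tool goes at most 50 mm and 8.59 degrees, less where a joint would pass 70% of its speed; a pose out of reach is approached as far as the arm can. A call with a gripper value outside its range is refused whole. OPENING is the closure, from 0 (fully open) to 1 (shut), set as the call begins (- or left out, the last holds). The fingers move at their own pace and stop on an object; the grip force is fixed at half the most. Time passes only in rows, so rows that repeat a pose let the fingers close. It gives the time, the measured TCP pose, the force and the opening at its end, in the units of the state.
- r.observe(): the state, without advancing time (a new reading comes with each control period).
- r.camera(name): name is "side" or "top"; returns a dict with "image" (384x512x3 uint8, blue, green, red), "K" (3x3 intrinsics, pixels), "origin" and "orientation" of the camera in the world. Camera axes: x right, y down, z forward; pixel columns grow to the right and rows downward; lengths in m; the calibration is good to about 2 mm. A picture is of the moment at which its call begins. There is no depth.
- r.finish_job(): hands the job in, once; it reports no verdict.
The state is a dict: "t": time; "joint_positions": joint angles; "qvel": joint speeds; "effort": joint torques, N m; "tcp_pos": TCP position; "tool_rot": TCP orientation; "contact_force": force on the tool from outside, world axes, zero at the start; "wrist_torque": the same for the moment, N m; "opening": finger opening in m.
Only numpy, scipy, OpenCV 4.12 (cv2) and the standard library are available. Lean on these libraries where they do the work, as an engineer would, in place of code of your own. Each camera call takes 0.05 s, during which the arm holds its last target.

## Working session

There is one attempt and no reset: what is moved stays moved. The work goes in short steps, Python scripts to look and compute and a shell command to move; the robot and the scene stay as the last step left them, time stands still between calls to the robot, and variables do not carry over. Pictures are saved under pics/ and viewed, and the job is handed in when it is done.

```bash
ls; mkdir -p pics; python3 - <<'E'
from station import r
import cv2
s=r.observe()
print({k:s[k] for k in ['t','tcp_pos','tool_rot','contact_force','opening']})
for n in ['side','top']:
    c=r.camera(n); cv2.imwrite(f'pics/{n}0.png',c['image']); print(n,c['K'],c['origin'],c['orientation'])
E
```

```text
pics
{'t': 0.0, 'tcp_pos': array([0.21122175, 0.69308933, 0.24744222]), 'tool_rot': array([ 8.03574092e-01,  5.95204254e-01, -5.67643550e-04,  5.01802520e-04]), 'contact_force': array([-0.66102548, -0.15632637, -0.80909875]), 'opening': 0.08515399659749166}
side [[459.63568127   0.         255.4295757 ]
 [  0.         459.63568127 188.10920735]
 [  0.           0.           1.        ]] [ 0.19163878 -0.44767249  0.79040711] [ 0.8914155  -0.21156601  0.09366101 -0.38967402]
top [[369.23013739   0.         256.11746564]
 [  0.         369.23013739 193.74655301]
 [  0.           0.           1.        ]] [0.46700557 0.24436298 0.9149485 ] [-0.7024836   0.71059481 -0.02761463  0.02844727]
```

View pics/side0.png

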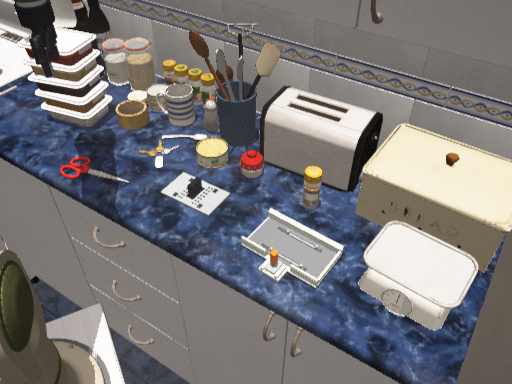

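View pics/top0.png

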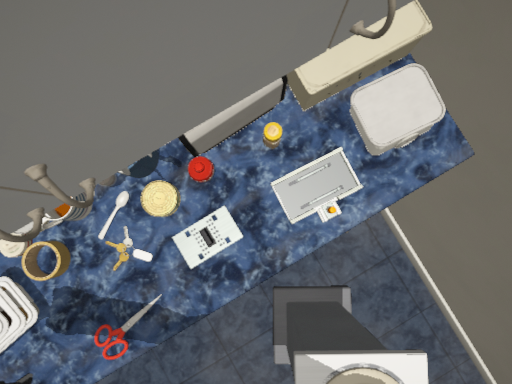

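The side view shows the plate at about (195,193), the stand at (293,247) and the knob at (274,258). In the top view they are at (208,238), (316,187) and (332,210). The jar is just behind the stand, and the tin and timer are behind the plate. I'll measure next.

```bash
cat > h.py <<'E'
import numpy as np, cv2
from scipy.spatial.transform import Rotation as R
from station import r
def ray(c,u,v):
    d=np.linalg.inv(c['K'])@[u,v,1]; return np.array(c['origin']),R.from_quat(c['orientation']).as_matrix()@d
def onz(c,u,v,z):
    o,d=ray(c,u,v); return o+d*(z-o[2])/d[2]
def tri(c1,p1,c2,p2):
    o1,d1=ray(c1,*p1);o2,d2=ray(c2,*p2)
    s=np.linalg.lstsq(np.c_[d1,-d2],o2-o1,rcond=None)[0]
    a=o1+d1*s[0];b=o2+d2*s[1]; return (a+b)/2,np.linalg.norm(a-b)
def proj(c,p):
    q=R.from_quat(c['orientation']).as_matrix().T@(np.array(p)-c['origin']); q=c['K']@q; return q[:2]/q[2]
E
python3 - <<'E'
from h import *
import pickle
t=r.camera('top'); s=r.camera('side'); pickle.dump((t,s),open('c0.pkl','wb'))
I=t['image']
cv2.imwrite('pics/topP.png',cv2.resize(I[195:280,160:255],None,fx=6,fy=6,interpolation=cv2.INTER_CUBIC))
cv2.imwrite('pics/topS.png',cv2.resize(I[140:230,260:370],None,fx=6,fy=6,interpolation=cv2.INTER_CUBIC))
J=s['image']
cv2.imwrite('pics/sideS.png',cv2.resize(J[200:290,235:350],None,fx=6,fy=6,interpolation=cv2.INTER_CUBIC))
E
```

```text
(no output)
```

View pics/topP.png

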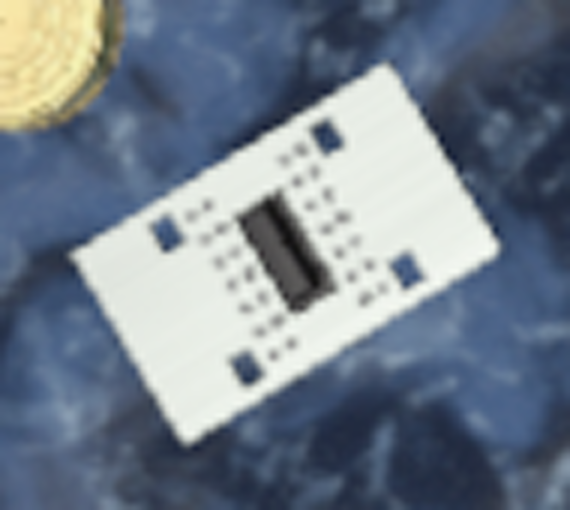

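View pics/topS.png

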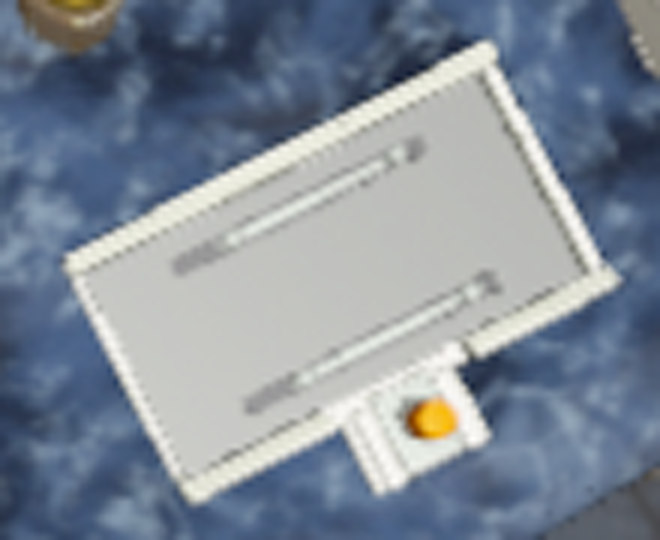

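View pics/sideS.png

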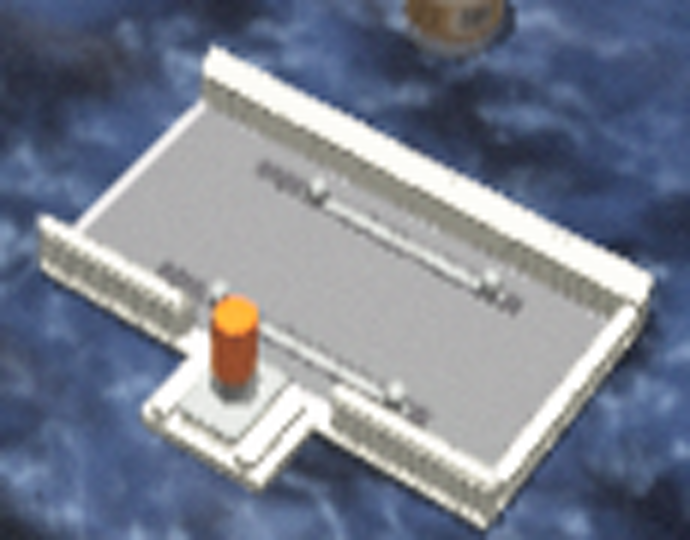

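```bash
python3 - <<'E'
from h import *
import pickle
t,s=pickle.load(open('c0.pkl','rb'))
T=lambda u,v,ox,oy:((u-2.5)/6+ox,(v-2.5)/6+oy)
# plate: bright low-sat mask
I=t['image'];h=cv2.cvtColor(I,cv2.COLOR_BGR2HSV)
m=((h[...,2]>170)&(h[...,1]<60)).astype(np.uint8)
for name,(x0,x1,y0,y1),z in [('plate',(160,255,195,280),.005)]:
    mm=np.zeros_like(m);mm[y0:y1,x0:x1]=m[y0:y1,x0:x1]
    cs,_=cv2.findContours(mm,cv2.RETR_EXTERNAL,cv2.CHAIN_APPROX_NONE)
    c=max(cs,key=cv2.contourArea); 
    W=np.array([onz(t,*p[0],z)[:2] for p in c]).astype(np.float32)
    rr=cv2.minAreaRect(W*1000);print(name,rr)
P=[onz(t,*T(u,v,160,195),.005) for u,v in [(72,256),(388,64),(500,248),(188,443)]]
P=np.array(P)[:,:2];print('plate c',P.mean(0),[np.linalg.norm(P[i]-P[i-1]) for i in range(4)])
d=P[1]-P[0]+P[2]-P[3];print('ang',np.degrees(np.arctan2(d[1],d[0])))
H=np.array([onz(t,*T(u,v,160,195),.005)[:2] for u,v in [(167,234),(327,136),(407,269),(247,368)]])
d=H[1]-H[0]+H[2]-H[3];print('holes c',H.mean(0),np.degrees(np.arctan2(d[1],d[0])))
S=np.array([onz(t,*T(u,v,260,140),.032)[:2] for u,v in [(68,262),(490,40),(620,280),(195,503)]])
d=S[1]-S[0]+S[2]-S[3];print('stand top',S,S.mean(0),[np.linalg.norm(S[i]-S[i-1]) for i in range(4)],np.degrees(np.arctan2(d[1],d[0])))
# side: rail tops outer
q=[(208,48),(655,280),(488,528),(40,222)]
S2=np.array([onz(s,*T(u,v,235,200),z)[:2] for (u,v),z in zip(q,[.032,.032,0.0,.032])]);print('side',S2)
# knob
k,e=tri(t,T(437,416,260,140),s,T(236,316,235,200));print('knob',k,e, onz(t,*T(437,416,260,140),.062),onz(s,*T(236,316,235,200),.062))
# pins tri  (top view ends of strip)
for u,v in [(318,186),(492,278),(218,291),(396,389)]: print('pin side z18',onz(s,*T(u,v,235,200),.018))
for u,v in [(236,238),(404,153),(308,375),(476,290)]: print('pin top z18',onz(t,*T(u,v,260,140),.018))
# handle
print('handle top',onz(t,*T(285,250,160,195),.041))
E
```

```text
plate ((435.2198791503906, 365.74456787109375), (91.76826477050781, 150.39901733398438), 30.66490936279297)
plate c [0.43537193 0.36540539] [np.float64(0.0896052045471819), np.float64(0.1505759123473402), np.float64(0.08828034538192556), np.float64(0.14881891775070455)]
ang -59.006037023330215
holes c [0.43562188 0.36552453] -59.02990701219988
stand top [[ 0.5620815   0.2091364 ]
 [ 0.65022387  0.03744631]
 [ 0.55227741 -0.01167622]
 [ 0.46525957  0.16010145]] [0.55746059 0.09875198] [np.float64(0.10853069319215214), np.float64(0.19299369131849345), np.float64(0.10957432601547927), np.float64(0.192560825678884)] -62.979523961509045
side [[ 0.56113973  0.21033479]
 [ 0.64886274  0.03597048]
 [ 0.5536491  -0.00922072]
 [ 0.46464429  0.15902006]]
knob [0.49694386 0.06900132 0.05928966] 0.001688940006077228 [0.49762447 0.06921547 0.062     ] [0.49500134 0.06734151 0.062     ]
pin side z18 [0.57058061 0.13956881 0.018     ]
pin side z18 [0.604887   0.07226226 0.018     ]
pin side z18 [0.51302324 0.11155165 0.018     ]
pin side z18 [0.5477826  0.04457136 0.018     ]
pin top z18 [0.57262408 0.14000971 0.018     ]
pin top z18 [0.60676598 0.07067257 0.018     ]
pin top z18 [0.51641613 0.11198464 0.018     ]
pin top z18 [0.55022374 0.04291018 0.018     ]
handle top [0.4374599  0.36153048 0.041     ]
```

```bash
python3 - <<'E'
from h import *
import pickle
t,s=pickle.load(open('c0.pkl','rb'))
p=r.observe()['tcp_pos']
print(proj(t,p),proj(s,p),proj(t,[*p[:2],0]),proj(s,[*p[:2],0]))
q=np.array(p)+[0,0,.0]
for f in (.1,.2,.3,.5): 
    a=p+f*(np.array([.4355,.3655,p[2]])-p); print(a,proj(s,a),proj(s,[a[0],a[1],0]),proj(t,[a[0],a[1],0]))
# box stack height check: top-view far stack corner
print(onz(t,30,300,0),onz(t,30,300,.2))
print(onz(s,100,40,.2),onz(s,75,122,0),onz(s,110,95,0.03))
E
```

```text
[  1.52582568 372.83280661] [51.78680922 65.33287308] [ 72.17314888 331.37772876] [ 78.14001   146.1374494]
[0.2337035  0.66047671 0.24775396] [63.63201014 69.19809336] [ 88.71426361 150.38160041] [ 85.96534175 321.72020248]
[0.25612533 0.62770152 0.24775396] [75.78096648 73.1624324 ] [ 99.52355777 154.72008883] [ 99.70355269 312.10047524]
[0.27854717 0.59492633 0.24775396] [88.24551416 77.22975239] [110.57581713 159.15609533] [113.38809803 302.51832557]
[0.32339083 0.52937595 0.24775396] [114.1718837   85.68981399] [133.44275236 168.33411676] [140.5974448  283.46588162]
[0.28680108 0.79800623 0.        ] [0.32619226 0.6769845  0.2       ]
[0.36220153 0.88935428 0.2       ] [0.22619888 0.81799732 0.        ] [0.3506357  0.87125995 0.03      ]
```

```bash
python3 -m handwheel '[[-0.02,0.025,0,-5],[-0.05,0.062,0,-10],[-0.08,0.1,0,-15],[-0.11,0.138,0,-20],[-0.14,0.175,0.02,-25],[-0.17,0.213,0.04,-30],[-0.2,0.25,0.06,-36],[-0.225,0.281,0.08,-42],[-0.24,0.3,0.1,-48],[-0.248,0.31,0.1,-48]]' 0
python3 -m handwheel '[[0,0,0,0],[0,0,0,0],[0,0,0,0]]'
python3 - <<'E'
from h import *
t=r.camera('top'); s=r.camera('side')
o=r.observe();M=R.from_quat(o['tool_rot']).as_matrix();print(o['tcp_pos'],np.degrees(np.arctan2(M[1,0],M[0,0])),M[:,2],o['contact_force'])
print('shift tool',M.T@(np.array([.4355,.3655,.028])-o['tcp_pos']))
p=o['tcp_pos'];print(proj(t,p),proj(s,p))
cv2.imwrite('pics/a.png',np.hstack([cv2.resize(t['image'][180:290,140:270],None,fx=3,fy=3),cv2.resize(s['image'][120:230,130:260],None,fx=3,fy=3)]))
E
```

```text
t: 1.2
tcp_pos: [0.4363, 0.3619, 0.1458]
tool_rot: [0.493, 0.87, -0.003, -0.0]
contact_force: [0.1, -0.1, -0.3]
opening: 0.0858
t: 1.5
tcp_pos: [0.4355, 0.364, 0.1468]
tool_rot: [0.492, 0.87, -0.002, -0.0]
contact_force: [-0.5, 0.4, -1.0]
opening: 0.0854
[0.43551696 0.36374594 0.14660985] 121.03488779700699 [-0.0022486  -0.00315544 -0.99999249] [-0.48912328  0.20273424 -1.13277513]
shift tool [0.0016949  0.00131126 0.11860347]
[199.1685385  239.02242794] [190.22996864 147.04113728]
```

View pics/a.png

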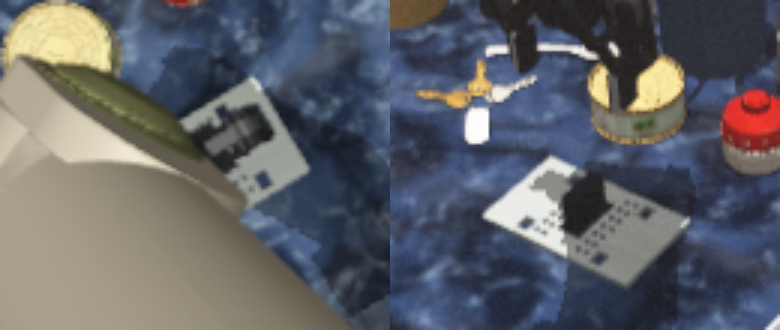

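The side view shows the fingers straddling the handle line along the plate's x, with the tips above the plate and nothing touched. I'll go down and grip.

```bash
python3 -m handwheel '[[0.002,0.001,0.03,0],[0.002,0.001,0.06,0],[0.002,0.001,0.09,0],[0.002,0.001,0.11,0],[0.002,0.001,0.118,0],[0.002,0.001,0.118,0],[0.002,0.001,0.118,0]]'
python3 -m handwheel '[[0,0,0,0],[0,0,0,0],[0,0,0,0],[0,0,0,0],[0,0,0,0],[0,0,0,0],[0,0,0,0],[0,0,0,0]]' 1
```

```text
t: 2.3
tcp_pos: [0.4352, 0.3663, 0.0294]
tool_rot: [0.492, 0.871, -0.001, -0.0]
contact_force: [0.7, 0.1, 0.2]
opening: 0.0853
t: 3.1
tcp_pos: [0.4352, 0.3667, 0.0299]
tool_rot: [0.492, 0.871, -0.001, -0.0]
contact_force: [-0.8, 0.1, 5.7]
opening: 0.0131
```

```bash
python3 -m handwheel '[[0,0,-0.01,0],[0,0,-0.03,0],[0,0,-0.06,0],[0,0,-0.09,0],[0,0,-0.1,0],[0,0,-0.1,0],[0,0,-0.1,0],[0,0,-0.1,0]]'
python3 - <<'E'
from h import *
t=r.camera('top'); s=r.camera('side')
o=r.observe();M=R.from_quat(o['tool_rot']).as_matrix();print(o['tcp_pos'],np.degrees(np.arctan2(M[1,0],M[0,0])),M[:,2],o['contact_force'],o['opening'])
cv2.imwrite('pics/b.png',np.hstack([cv2.resize(t['image'][180:290,140:270],None,fx=3,fy=3),cv2.resize(s['image'][90:200,130:260],None,fx=3,fy=3)]))
E
```

```text
t: 3.9
tcp_pos: [0.4348, 0.3663, 0.1285]
tool_rot: [0.492, 0.871, -0.002, -0.0]
contact_force: [0.2, -0.6, -3.1]
opening: 0.013
[0.43479472 0.36648425 0.12855955] 121.07809160687854 [-0.0027717  -0.00321478 -0.99999099] [-0.37010491  0.72659825 -3.61749212] 0.013352884435488056
```

View pics/b.png

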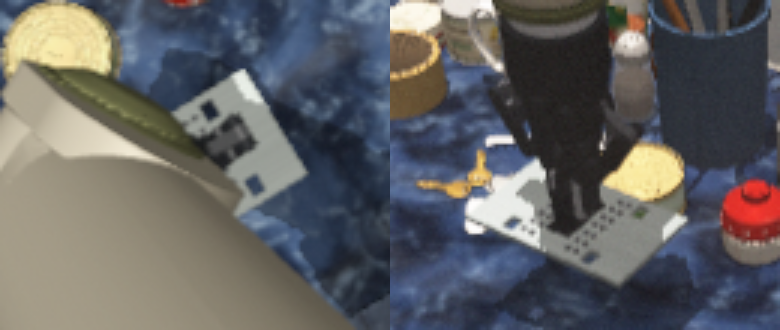

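```bash
python3 - <<'E'
from h import *
import pickle
t,s=pickle.load(open('c0.pkl','rb'))
for n,u,v,z in [('jar',273,132,.106),('timer',200.5,169,.067),('tin',160,198,.04)]:
    p=onz(t,u,v,z)[:2]; a=np.array([.4348,.3665]);b=np.array([.5482,.1165]);d=(b-a)/np.linalg.norm(b-a);q=p-a
    print(n,p,'along',q@d,'perp',d[0]*q[1]-d[1]*q[0])
E
```

```text
jar [0.66881309 0.20577487] along 0.243039145178207 perp 0.1467196848029972
timer [0.59339192 0.37316012] along 0.05944730812718948 perp 0.14717938144029938
tin [0.52904264 0.47346923] along -0.05848524858094612 perp 0.13001372037293998
```

```bash
python3 -m handwheel '[[-0.015,-0.002,0,0],[-0.045,-0.006,0,1],[-0.08,-0.01,0,2],[-0.12,-0.014,0,3],[-0.16,-0.019,0,4],[-0.2,-0.024,0,4],[-0.235,-0.028,0,4],[-0.26,-0.03,0,4],[-0.27,-0.032,0,4],[-0.273,-0.032,0,4]]'
python3 -m handwheel '[[0,0,0,0],[0,0,0,0],[0,0,0,0]]'
cat > st.py <<'E'
from h import *
C=np.array([.5572,.0987]);TH=np.radians(-63.0)
X=np.array([np.cos(TH),np.sin(TH)]);Y=np.array([-X[1],X[0]])
def state():
    o=r.observe();M=R.from_quat(o['tool_rot']).as_matrix();p=o['tcp_pos'];f=o['contact_force']
    print('t',o['t'],'tcp',np.round(p,4),'yaw',round(np.degrees(np.arctan2(M[1,0],M[0,0])),2),'tz',np.round(M[:,2],4))
    print('stand x,y',np.round([(p[:2]-C)@X,(p[:2]-C)@Y],4),'F stand',np.round([f[:2]@X,f[:2]@Y,f[2]],1),'T',np.round(o['wrist_torque'],2),'op',round(o['opening'],4))
    return o,M
if __name__=='__main__': state()
E
python3 - <<'E'
from st import *
state()
t=r.camera('top'); s=r.camera('side')
cv2.imwrite('pics/c1.png',cv2.resize(t['image'][130:240,240:380],None,fx=5,fy=5))
cv2.imwrite('pics/c2.png',cv2.resize(s['image'][170:290,220:360],None,fx=5,fy=5))
E
```

```text
t: 5.0
tcp_pos: [0.5483, 0.1142, 0.1286]
tool_rot: [0.523, 0.852, -0.003, -0.001]
contact_force: [1.1, 0.5, -3.7]
opening: 0.0131
t: 5.3
tcp_pos: [0.5478, 0.1156, 0.1285]
tool_rot: [0.522, 0.853, -0.003, -0.001]
contact_force: [-0.3, 0.9, -2.9]
opening: 0.0131
t 5.3 tcp [0.5478 0.1156 0.1285] yaw 117.04 tz [-0.0041 -0.0035 -1.    ]
stand x,y [-0.0193 -0.0008] F stand [-0.9  0.2 -2.9] T [ 0.02 -0.02 -0.02] op 0.0131
```

View pics/c1.png

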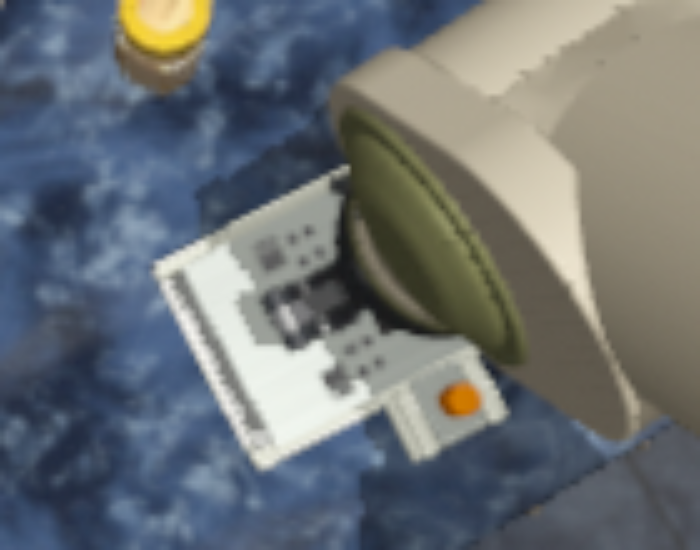

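View pics/c2.png

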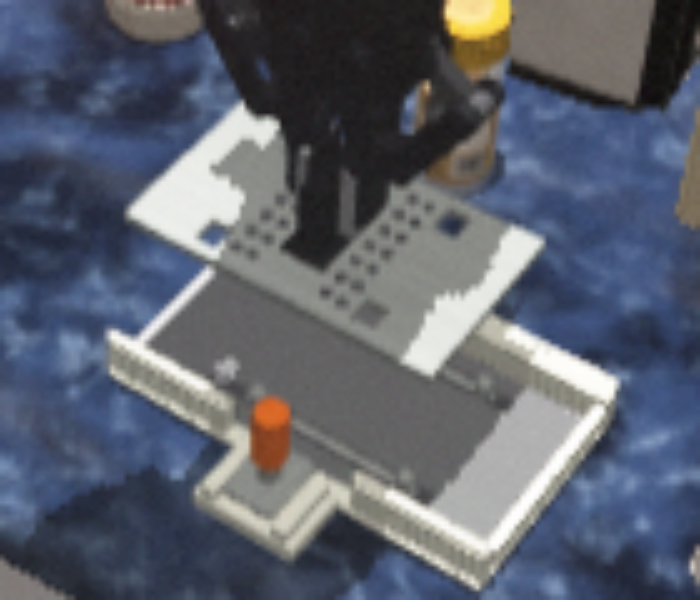

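Plate held level over the stand. In the side view its corners are at crop (128,213), (433,375) and (545,240), with scale 5. I'll check its pose against the stand.

```bash
python3 - <<'E'
from st import *
s=r.camera('side');t=r.camera('top');o,M=state()
z=o['tcp_pos'][2]-.0297
for n,u,v,zz,e in [('L',128,215,z+.003,(-75,-45)),('F',433,376,z+.003,(75,-45)),('R',546,240,z+.004,(75,45))]:
    p=onz(s,(u-2)/5+220,(v-2)/5+170,zz)[:2]; print(n,np.round([(p-C)@X*1000-e[0],(p-C)@Y*1000-e[1]],1))
for n,u,v,e in [('a',178,272,(-75,45)),('b',265,440,(-75,-45))]:
    p=onz(t,(u-2)/5+240,(v-2)/5+130,z+.004)[:2]; print(n,np.round([(p-C)@X*1000-e[0],(p-C)@Y*1000-e[1]],1))
E
```

```text
t 5.5 tcp [0.5481 0.1149 0.1286] yaw 116.99 tz [-0.0037 -0.0038 -1.    ]
stand x,y [-0.0186 -0.0007] F stand [-0.6 -0.6 -3.6] T [ 0.01 -0.    0.04] op 0.013
L [-16.   -0.5]
F [-17.6   0.3]
R [-18.   -0.6]
a [-19.6  -1.9]
b [-20.4   4.9]
```

```bash
python3 -m handwheel '[[0.001,0.001,0.02,0],[0.001,0.001,0.04,0],[0.001,0.001,0.055,0],[0.001,0.001,0.062,0],[0.001,0.001,0.062,0],[0.001,0.001,0.062,0]]'
python3 - <<'E'
from st import *
state()
t=r.camera('top'); s=r.camera('side')
cv2.imwrite('pics/d1.png',cv2.resize(t['image'][130:240,240:380],None,fx=5,fy=5,interpolation=cv2.INTER_CUBIC))
cv2.imwrite('pics/d2.png',cv2.resize(s['image'][190:290,225:355],None,fx=6,fy=6,interpolation=cv2.INTER_CUBIC))
E
```

```text
t: 6.1
tcp_pos: [0.5485, 0.1163, 0.067]
tool_rot: [0.522, 0.853, -0.002, -0.0]
contact_force: [-0.1, -0.2, -3.2]
opening: 0.013
t 6.1 tcp [0.5485 0.1163 0.067 ] yaw 117.01 tz [-0.0034 -0.0037 -1.    ]
stand x,y [-0.0196  0.0002] F stand [ 0.1 -0.2 -3.2] T [-0.   -0.02 -0.06] op 0.013
```

View pics/d1.png

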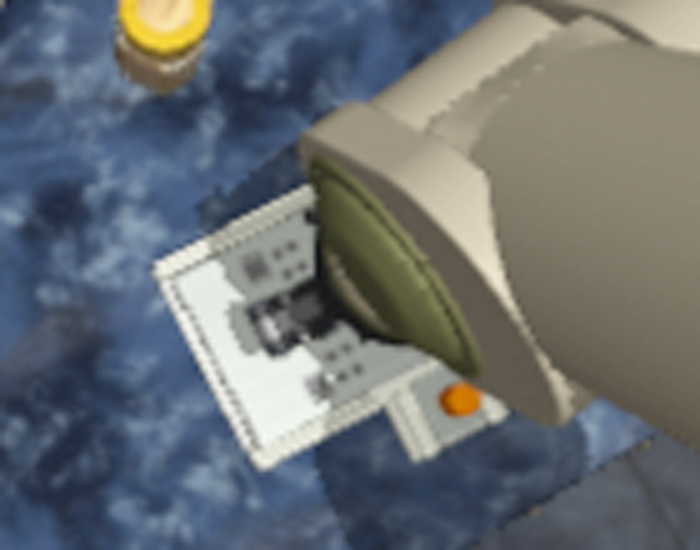

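View pics/d2.png

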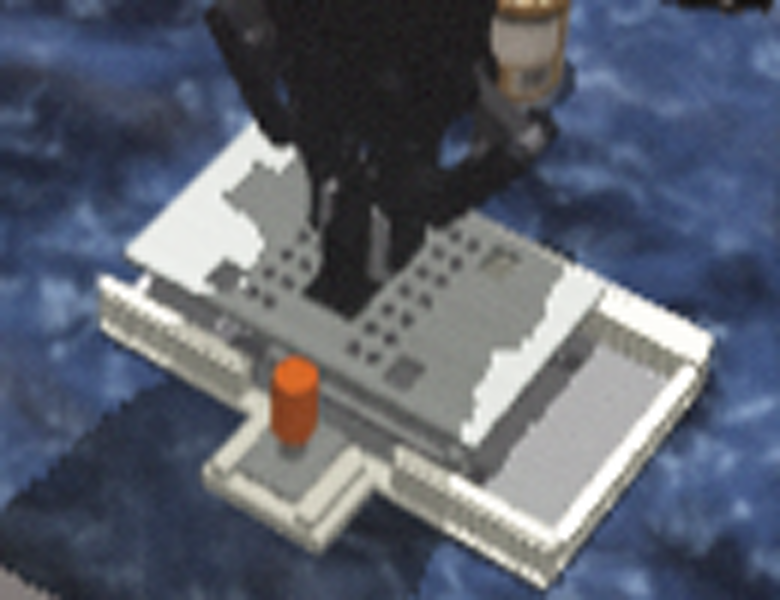

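Plate is just above the lips and visibly parallel and centred between the rails, so I'll continue down in small steps.

```bash
python3 -m handwheel '[[0,0,0.004,0],[0,0,0.008,0],[0,0,0.012,0],[0,0,0.014,0],[0,0,0.014,0]]'; python3 st.py;  python3 -m handwheel '[[0,0,0.001,0],[0,0,0.002,0],[0,0,0.003,0],[0,0,0.003,0]]'; python3 st.py
```

```text
t: 6.7
tcp_pos: [0.5485, 0.116, 0.0529]
tool_rot: [0.523, 0.853, -0.002, -0.0]
contact_force: [-0.5, -0.4, -4.6]
opening: 0.013
t 6.7 tcp [0.5485 0.116  0.0529] yaw 116.99 tz [-0.0033 -0.0037 -1.    ]
stand x,y [-0.0194  0.0001] F stand [ 0.1 -0.6 -4.6] T [-0.02  0.04 -0.04] op 0.013
t: 7.1
tcp_pos: [0.5484, 0.1161, 0.0498]
tool_rot: [0.523, 0.853, -0.002, -0.0]
contact_force: [0.5, 0.4, -3.2]
opening: 0.0131
t 7.1 tcp [0.5484 0.1161 0.0498] yaw 117.0 tz [-0.0034 -0.0037 -1.    ]
stand x,y [-0.0195  0.0001] F stand [-0.2  0.6 -3.2] T [0.02 0.04 0.  ] op 0.0131
```

```bash
python3 -m handwheel '[[0,0,0.0005,0],[0,0,0.001,0],[0,0,0.0015,0],[0,0,0.0015,0]]'; python3 -m handwheel '[[0,0,0.0005,0],[0,0,0.001,0],[0,0,0.001,0]]';  python3 st.py
```

```text
t: 7.5
tcp_pos: [0.5484, 0.116, 0.0483]
tool_rot: [0.523, 0.853, -0.002, -0.0]
contact_force: [0.2, 0.4, -4.0]
opening: 0.0131
t: 7.8
tcp_pos: [0.5484, 0.116, 0.0478]
tool_rot: [0.523, 0.853, -0.002, -0.0]
contact_force: [-1.4, -0.6, 4.2]
opening: 0.0129
t 7.8 tcp [0.5484 0.116  0.0478] yaw 117.0 tz [-0.003  -0.0038 -1.    ]
stand x,y [-0.0194  0.0001] F stand [-0.1 -1.5  4.2] T [-0.01  0.31 -0.03] op 0.0129
```

The plate rests on the pins, with about 8 N of load change at plate z ≈ 18 mm. I'll hold, open the jaws slightly so the plate lies free, then push the handle gently.

```bash
python3 -m handwheel '[[0,0,0,0],[0,0,0,0],[0,0,0,0]]';python3 st.py; python3 -m handwheel '[[0,0,0,0],[0,0,0,0],[0,0,0,0],[0,0,0,0],[0,0,0,0],[0,0,0,0]]' 0.7; python3 - <<'E'
from st import *
state()
t=r.camera('top'); s=r.camera('side')
cv2.imwrite('pics/e2.png',cv2.resize(s['image'][190:290,225:355],None,fx=6,fy=6,interpolation=cv2.INTER_CUBIC))
E
```

```text
t: 8.1
tcp_pos: [0.5485, 0.116, 0.0478]
tool_rot: [0.523, 0.853, -0.002, -0.0]
contact_force: [-1.6, -0.0, 0.9]
opening: 0.0132
t 8.1 tcp [0.5485 0.116  0.0478] yaw 116.99 tz [-0.0029 -0.0038 -1.    ]
stand x,y [-0.0194  0.0001] F stand [-0.7 -1.4  0.9] T [ 0.03  0.1  -0.03] op 0.0132
t: 8.7
tcp_pos: [0.5484, 0.1161, 0.0478]
tool_rot: [0.523, 0.853, -0.002, -0.0]
contact_force: [0.7, 0.2, -0.1]
opening: 0.0257
t 8.7 tcp [0.5484 0.1161 0.0478] yaw 116.99 tz [-0.003  -0.0038 -1.    ]
stand x,y [-0.0194  0.0001] F stand [ 0.2  0.7 -0.1] T [ 0.01 -0.04 -0.06] op 0.0257
```

View pics/e2.png

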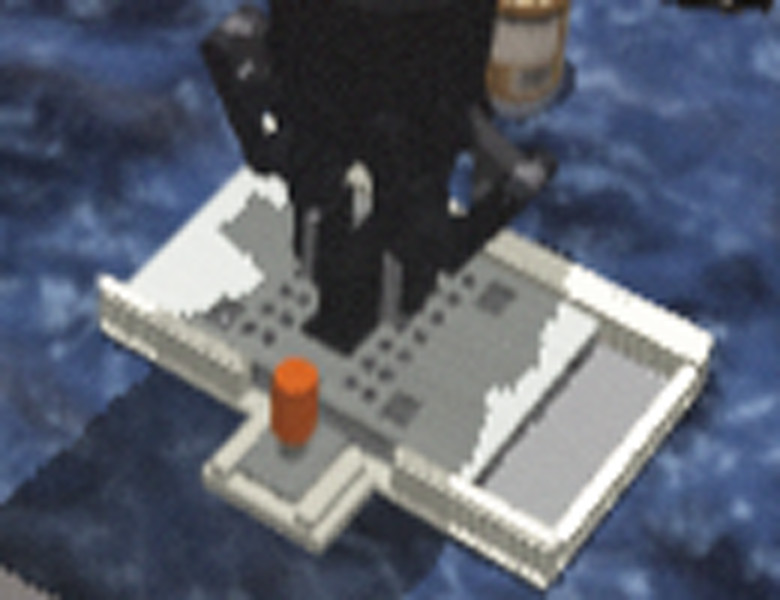

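```bash
python3 -m handwheel '[[-0.002,0,0,0],[-0.004,0,0,0],[-0.005,0,0,0],[-0.006,0,0,0],[-0.007,0,0,0],[-0.008,0,0,0],[-0.009,0,0,0],[-0.010,0,0,0],[-0.011,0,0,0],[-0.011,0,0,0]]'; python3 st.py; python3 -m handwheel '[[-0.001,0,0,0],[-0.002,0,0,0],[-0.003,0,0,0],[-0.004,0,0,0],[-0.005,0,0,0],[-0.006,0,0,0],[-0.007,0,0,0],[-0.008,0,0,0],[-0.009,0,0,0],[-0.009,0,0,0]]';python3 - <<'E'
from st import *
state()
t=r.camera('top'); s=r.camera('side')
cv2.imwrite('pics/f2.png',cv2.resize(s['image'][190:290,225:355],None,fx=6,fy=6,interpolation=cv2.INTER_CUBIC))
E
```

```text
t: 9.8
tcp_pos: [0.5536, 0.106, 0.0478]
tool_rot: [0.523, 0.853, -0.002, -0.0]
contact_force: [-1.0, 1.5, 0.4]
opening: 0.0252
t 9.8 tcp [0.5536 0.106  0.0478] yaw 116.98 tz [-0.0028 -0.0039 -1.    ]
stand x,y [-0.0082  0.0001] F stand [-1.7 -0.2  0.4] T [ 0.38  0.15 -0.05] op 0.0252
t: 10.8
tcp_pos: [0.5577, 0.0978, 0.0479]
tool_rot: [0.523, 0.853, -0.002, -0.0]
contact_force: [-0.5, 2.0, 1.1]
opening: 0.0254
t 10.8 tcp [0.5577 0.0978 0.0479] yaw 116.97 tz [-0.0028 -0.004  -1.    ]
stand x,y [0.001  0.0001] F stand [-2.1  0.4  1.1] T [0.3  0.14 0.02] op 0.0254
```

View pics/f2.png

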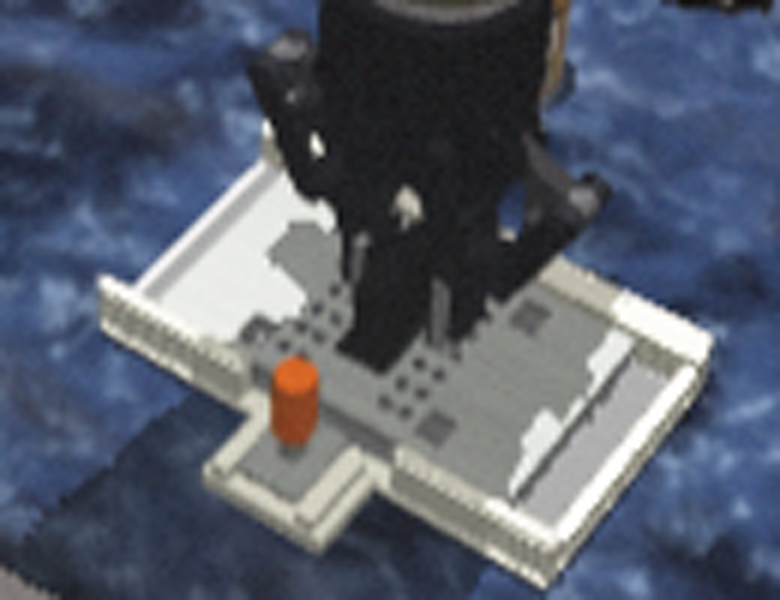

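The plate has slid: its front edge is now at (510,495)-(635,350) in the crop, still riding high, with a push of about 2 N.

```bash
python3 -m handwheel '[[-0.001,0,0,0],[-0.002,0,0,0],[-0.003,0,0,0],[-0.004,0,0,0],[-0.005,0,0,0],[-0.006,0,0,0],[-0.006,0,0,0]]'; python3 st.py; for i in 1; do python3 - <<'E'
from h import *
s=r.camera('side');cv2.imwrite('pics/g1.png',cv2.resize(s['image'][190:290,225:355],None,fx=6,fy=6,interpolation=cv2.INTER_CUBIC))
E
done
```

```text
t: 11.6
tcp_pos: [0.5607, 0.0918, 0.0479]
tool_rot: [0.523, 0.852, -0.003, 0.0]
contact_force: [0.3, -0.7, 0.4]
opening: 0.0256
t 11.6 tcp [0.5607 0.0918 0.0479] yaw 116.93 tz [-0.0025 -0.0046 -1.    ]
stand x,y [ 0.0078 -0.    ] F stand [ 0.7 -0.   0.4] T [ 0.04 -0.02 -0.02] op 0.0256
```

```bash
python3 -m handwheel '[[-0.0005,0,0,0],[-0.001,0,0,0],[-0.0015,0,0,0],[-0.002,0,0,0],[-0.002,0,0,0]]'; python3 st.py; python3 - <<'E'
from h import *
s=r.camera('side');cv2.imwrite('pics/g2.png',cv2.resize(s['image'][190:290,225:355],None,fx=6,fy=6,interpolation=cv2.INTER_CUBIC))
E
```

```text
t: 12.15
tcp_pos: [0.5615, 0.0905, 0.048]
tool_rot: [0.523, 0.852, -0.002, -0.0]
contact_force: [-1.1, 1.7, 0.8]
opening: 0.0258
t 12.15 tcp [0.5615 0.0905 0.048 ] yaw 116.95 tz [-0.0026 -0.0041 -1.    ]
stand x,y [0.0093 0.0001] F stand [-2.  -0.2  0.8] T [0.44 0.3  0.03] op 0.0258
```

View pics/g2.png

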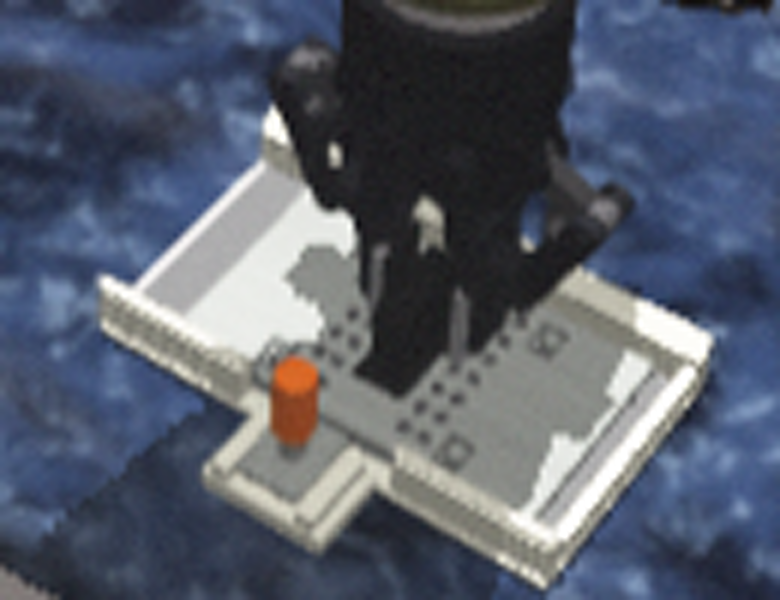

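```bash
python3 - <<'E'
from st import *
a=cv2.imread('pics/g1.png');b=cv2.imread('pics/g2.png')
cv2.imwrite('pics/g12.png',np.hstack([a[230:560,330:720],b[230:560,330:720]]))
s=r.camera('side')
# projected positions: holes centre (38,32),(38,-32) & handle and front edge for hypotheses
T=lambda p:(proj(s,p)-[225,190])*6+2.5
for px in (3.5,5.5,7.5):
  for b in (.010,.018):
    w=lambda x,y,z:[*(C+X*(x+px)/1000+Y*y/1000),z+b]
    print(px,b,'holes',T(w(38,32,.005)).round(),T(w(38,-32,.005)).round(),'edge top',T(w(75,-45,.005)).round(),T(w(75,45,.005)).round(),T(w(-75,45,.005)).round(),T(w(-75,-45,.005)).round())
E
```

```text
3.5 0.01 holes [545. 336.] [451. 449.] edge top [522. 525.] [651. 361.] [309. 181.] [170. 326.]
3.5 0.018 holes [547. 322.] [452. 435.] edge top [524. 511.] [654. 346.] [310. 167.] [170. 311.]
5.5 0.01 holes [549. 339.] [456. 452.] edge top [527. 528.] [656. 363.] [313. 184.] [175. 328.]
5.5 0.018 holes [551. 324.] [457. 438.] edge top [529. 514.] [659. 349.] [314. 169.] [175. 314.]
7.5 0.01 holes [554. 341.] [461. 455.] edge top [532. 531.] [661. 366.] [318. 186.] [179. 331.]
7.5 0.018 holes [556. 327.] [462. 440.] edge top [534. 516.] [664. 351.] [318. 171.] [179. 316.]
```

View pics/g12.png

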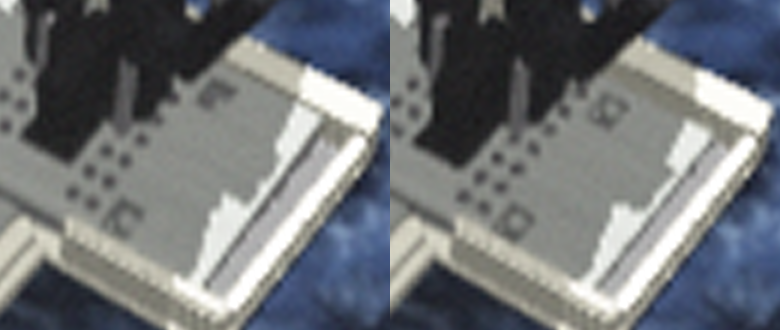

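In the second picture the front holes are at crop (548,338) and (455,450), with pins visible inside them. That matches z = 10 mm at x ≈ 5 mm, so the plate has dropped. I'll back off, open a little and lift clear.

```bash
python3 -m handwheel '[[0.002,0,0,0],[0.004,0,0,0],[0.005,0,0,0],[0.005,0,0,0]]'; python3 st.py; python3 -m handwheel '[[0,0,0,0],[0,0,0,0],[0,0,0,0],[0,0,-0.01,0],[0,0,-0.03,0],[0,0,-0.06,0],[0,0,-0.08,0],[0,0,-0.09,0],[0,0,-0.09,0]]' 0.6; python3 - <<'E'
from st import *
state()
t=r.camera('top'); s=r.camera('side')
cv2.imwrite('pics/k1.png',cv2.resize(t['image'][130:240,240:380],None,fx=5,fy=5,interpolation=cv2.INTER_CUBIC))
cv2.imwrite('pics/k2.png',cv2.resize(s['image'][190:290,225:355],None,fx=6,fy=6,interpolation=cv2.INTER_CUBIC))
E
```

```text
t: 12.65
tcp_pos: [0.5592, 0.095, 0.0479]
tool_rot: [0.523, 0.852, -0.003, 0.0]
contact_force: [-0.4, -0.2, 0.8]
opening: 0.0256
t 12.65 tcp [0.5592 0.095  0.0479] yaw 116.96 tz [-0.0026 -0.0043 -1.    ]
stand x,y [0.0042 0.0001] F stand [-0.  -0.5  0.8] T [-0.01 -0.03  0.02] op 0.0256
t: 13.55
tcp_pos: [0.5601, 0.0953, 0.1395]
tool_rot: [0.523, 0.852, -0.002, 0.001]
contact_force: [0.9, -0.5, -0.1]
opening: 0.0339
t 13.55 tcp [0.5601 0.0953 0.1395] yaw 116.94 tz [ 1.0e-04 -3.8e-03 -1.0e+00]
stand x,y [0.0043 0.0011] F stand [ 0.8  0.6 -0.1] T [0.02 0.   0.02] op 0.0339
```

View pics/k2.png

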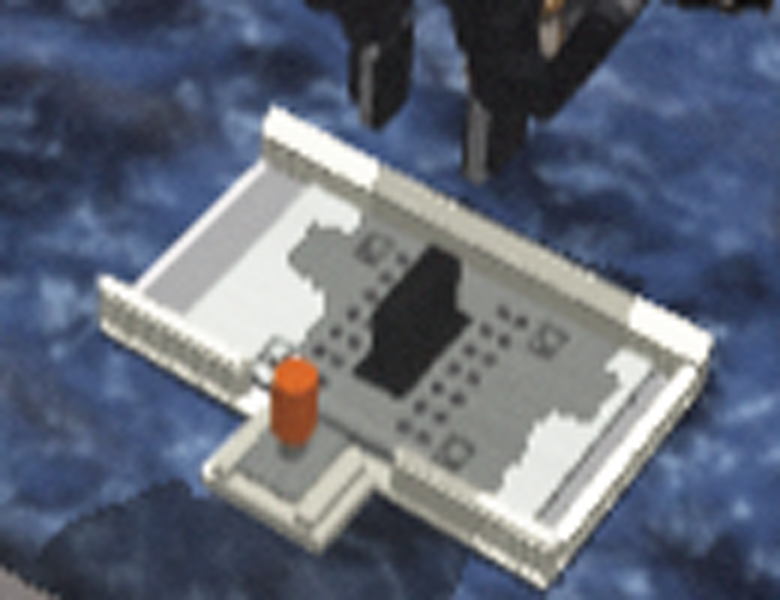

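View pics/k1.png

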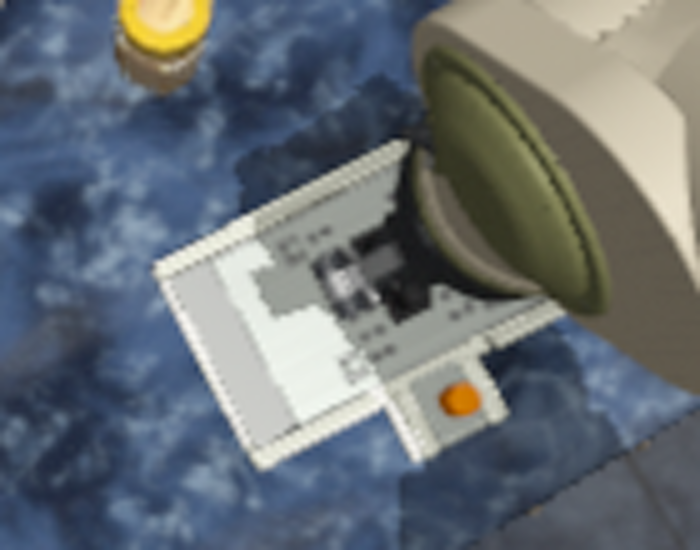

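All four holes show pins inside, and the plate is flat and clear of the jaws. Next is the knob: fingers shut, come down outside it at stand y ≈ −100 mm.

```bash
python3 -m handwheel '[[0.002,-0.02,0,0],[0.004,-0.045,0,0],[0.005,-0.07,0,0],[0.005,-0.09,0,0],[0.005,-0.1,0,0],[0.005,-0.101,0,0],[0.005,-0.101,0,0],[0.005,-0.101,0,0]]' 1; python3 st.py;  python3 -m handwheel '[[0,0,0.02,0],[0,0,0.045,0],[0,0,0.065,0],[0,0,0.078,0],[0,0,0.08,0],[0,0,0.08,0],[0,0,0.08,0]]'; python3 - <<'E'
from st import *
state()
t=r.camera('top'); s=r.camera('side')
cv2.imwrite('pics/m2.png',cv2.resize(s['image'][190:290,225:355],None,fx=6,fy=6,interpolation=cv2.INTER_CUBIC))
E
```

```text
t: 14.45
tcp_pos: [0.468, 0.0545, 0.1379]
tool_rot: [0.523, 0.853, -0.002, 0.0]
contact_force: [-0.6, -0.6, 0.7]
opening: 0.0002
t 14.45 tcp [0.468  0.0545 0.1379] yaw 116.97 tz [-0.002  -0.0039 -1.    ]
stand x,y [-0.0011 -0.0996] F stand [ 0.3 -0.8  0.7] T [ 0.01 -0.03  0.01] op 0.0002
t: 15.15
tcp_pos: [0.4683, 0.0544, 0.0584]
tool_rot: [0.523, 0.853, -0.002, 0.0]
contact_force: [0.1, -0.3, -0.0]
opening: 0.0003
t 15.15 tcp [0.4683 0.0544 0.0584] yaw 116.98 tz [-0.0013 -0.0036 -1.    ]
stand x,y [-0.0009 -0.0993] F stand [ 0.4 -0.1 -0. ] T [ 0.03  0.04 -0.  ] op 0.0003
```

View pics/m2.png

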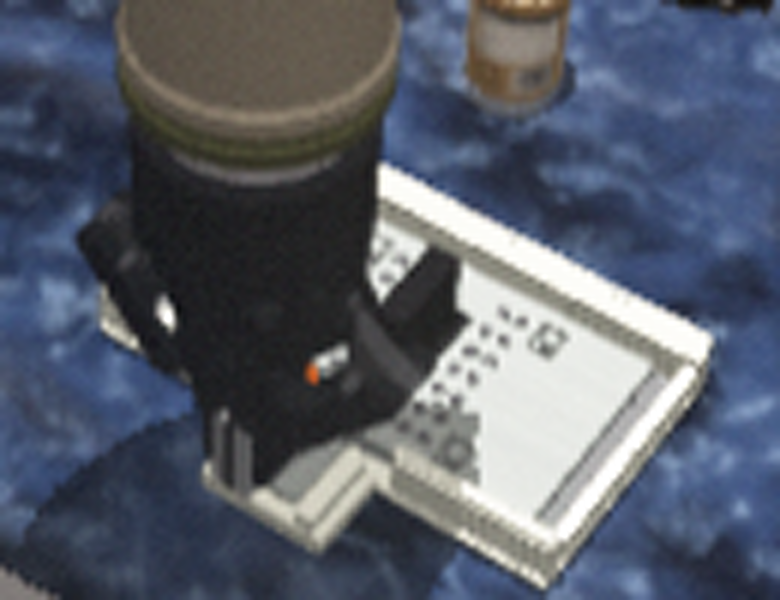

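The shut fingers are standing outside the orange knob, with no contact. Pushing inwards.

```bash
python3 -m handwheel '[[0,0.003,0,0],[0,0.006,0,0],[0,0.008,0,0],[0,0.01,0,0],[0,0.012,0,0],[0,0.014,0,0],[0,0.016,0,0],[0,0.018,0,0],[0,0.018,0,0]]'; python3 st.py; python3 -m handwheel '[[0,0.001,0,0],[0,0.002,0,0],[0,0.003,0,0],[0,0.004,0,0],[0,0.004,0,0]]'; python3 st.py
```

```text
t: 16.15
tcp_pos: [0.4845, 0.0624, 0.0585]
tool_rot: [0.523, 0.852, -0.002, 0.001]
contact_force: [-0.6, -1.2, 0.7]
opening: -0.0002
t 16.15 tcp [0.4845 0.0624 0.0585] yaw 116.96 tz [-8.0e-04 -3.6e-03 -1.0e+00]
stand x,y [-0.0007 -0.0812] F stand [ 0.8 -1.   0.7] T [-0.12  0.25  0.05] op -0.0002
t: 16.65
tcp_pos: [0.4883, 0.0643, 0.0585]
tool_rot: [0.523, 0.852, -0.002, 0.001]
contact_force: [-1.0, -0.9, 1.5]
opening: 0.0003
t 16.65 tcp [0.4883 0.0643 0.0585] yaw 116.95 tz [-5.0e-04 -3.4e-03 -1.0e+00]
stand x,y [-0.0006 -0.077 ] F stand [ 0.4 -1.3  1.5] T [-0.25  0.2  -0.01] op 0.0003
```

```bash
python3 -m handwheel '[[0,0.0007,0,0],[0,0.0014,0,0],[0,0.002,0,0],[0,0.002,0,0]]'; python3 st.py; python3 -m handwheel '[[0,0.0007,0,0],[0,0.0014,0,0],[0,0.0014,0,0]]'; python3 st.py; python3 - <<'E'
from st import *
t=r.camera('top'); s=r.camera('side')
cv2.imwrite('pics/n2.png',np.hstack([cv2.resize(s['image'][200:290,225:325],None,fx=4,fy=4),cv2.resize(t['image'][150:240,280:380],None,fx=4,fy=4)]))
E
```

```text
t: 17.05
tcp_pos: [0.4903, 0.0653, 0.0585]
tool_rot: [0.523, 0.852, -0.002, 0.001]
contact_force: [-1.6, -1.0, 0.8]
opening: -0.0001
t 17.05 tcp [0.4903 0.0653 0.0585] yaw 116.96 tz [-3.0e-04 -3.3e-03 -1.0e+00]
stand x,y [-0.0006 -0.0748] F stand [ 0.2 -1.9  0.8] T [-0.22  0.21 -0.06] op -0.0001
t: 17.35
tcp_pos: [0.4917, 0.066, 0.0585]
tool_rot: [0.523, 0.852, -0.001, 0.001]
contact_force: [-0.5, -1.0, 1.2]
opening: 0.0003
t 17.35 tcp [0.4917 0.066  0.0585] yaw 116.96 tz [-2.0e-04 -3.3e-03 -1.0e+00]
stand x,y [-0.0006 -0.0733] F stand [ 0.7 -0.9  1.2] T [-0.22  0.26  0.01] op 0.0003
```

View pics/n2.png

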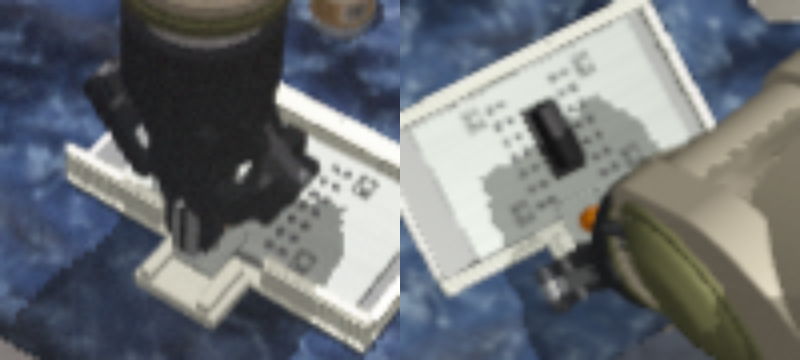

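The knob has moved in (visible at top-crop (588,215)), and there's no end-stop force yet. Continuing in small steps.

```bash
for i in 1 ; do python3 -m handwheel '[[0,0.0005,0,0],[0,0.001,0,0],[0,0.001,0,0]]'; python3 st.py; done; python3 -m handwheel '[[0,0.0005,0,0],[0,0.001,0,0],[0,0.001,0,0]]'; python3 st.py
```

```text
t: 17.75
tcp_pos: [0.4921, 0.0662, 0.0585]
tool_rot: [0.523, 0.852, -0.002, 0.001]
contact_force: [-3.2, -2.4, 2.9]
opening: 0.0002
t 17.75 tcp [0.4921 0.0662 0.0585] yaw 116.95 tz [-9.0e-04 -3.7e-03 -1.0e+00]
stand x,y [-0.0006 -0.0727] F stand [ 0.7 -3.9  2.9] T [-0.44  0.65  0.04] op 0.0002
t: 18.05
tcp_pos: [0.4922, 0.0663, 0.0584]
tool_rot: [0.523, 0.852, -0.003, 0.0]
contact_force: [-4.8, -2.4, 4.0]
opening: 0.0003
t 18.05 tcp [0.4922 0.0663 0.0584] yaw 116.95 tz [-0.0024 -0.0045 -1.    ]
stand x,y [-0.0006 -0.0727] F stand [-0.  -5.4  4. ] T [-0.54  0.96 -0.09] op 0.0003
```

Hard stop at TCP y = −72.7 mm (expected about −73), with force rising to 5 N. Retreating.

```bash
python3 -m handwheel '[[0,-0.005,0,0],[0,-0.015,0,0],[0,-0.025,0,0],[0,-0.03,-0.01,0],[0,-0.03,-0.04,0],[0,-0.03,-0.08,0],[0.04,-0.03,-0.12,0],[0.08,-0.03,-0.14,0],[0.12,-0.03,-0.15,0],[0.14,-0.03,-0.15,0]]'; python3 -m handwheel '[[0.03,0,0,0],[0.07,0,0,0],[0.1,0,0,0],[0.1,0,0,0],[0.1,0,0,0]]'; python3 - <<'E'
from st import *
state()
t=r.camera('top'); s=r.camera('side')
cv2.imwrite('pics/q1.png',cv2.resize(t['image'][100:250,140:380],None,fx=3,fy=3,interpolation=cv2.INTER_CUBIC))
cv2.imwrite('pics/q2.png',cv2.resize(s['image'][190:290,225:355],None,fx=6,fy=6,interpolation=cv2.INTER_CUBIC))
h=cv2.cvtColor(t['image'],cv2.COLOR_BGR2HSV)
m=((h[...,0]>5)&(h[...,0]<20)&(h[...,1]>180)&(h[...,2]>120)).astype(np.uint8);m[:150]=0;m[240:]=0;m[:,:300]=0;m[:,350:]=0
v,u=np.nonzero(m);print(u.mean(),v.mean(),len(u));p=onz(t,u.mean(),v.mean(),.062)[:2];print('knob stand',(p-C)@X,(p-C)@Y)
E
```

```text
t: 19.05
tcp_pos: [0.4013, 0.181, 0.2108]
tool_rot: [0.522, 0.853, -0.0, 0.001]
contact_force: [0.6, 1.1, 0.3]
opening: 0.0004
t: 19.55
tcp_pos: [0.3554, 0.27, 0.211]
tool_rot: [0.521, 0.854, -0.0, 0.001]
contact_force: [0.1, 0.2, 0.2]
opening: -0.0001
t 19.55 tcp [0.3554 0.27   0.211 ] yaw 117.2 tz [ 0.0021 -0.0021 -1.    ]
stand x,y [-0.2443 -0.1021] F stand [-0.1  0.2  0.2] T [-0.02  0.04 -0.03] op -0.0001
326.0 204.375 8
knob stand -0.008884182420098013 -0.05036826545080521
```

View pics/q1.png

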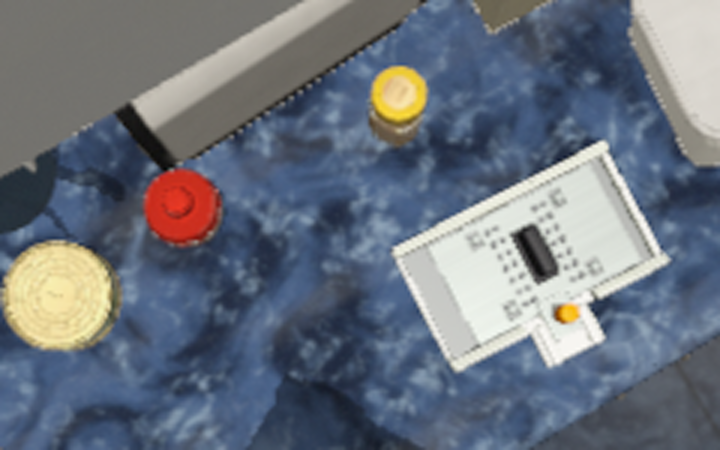

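View pics/q2.png

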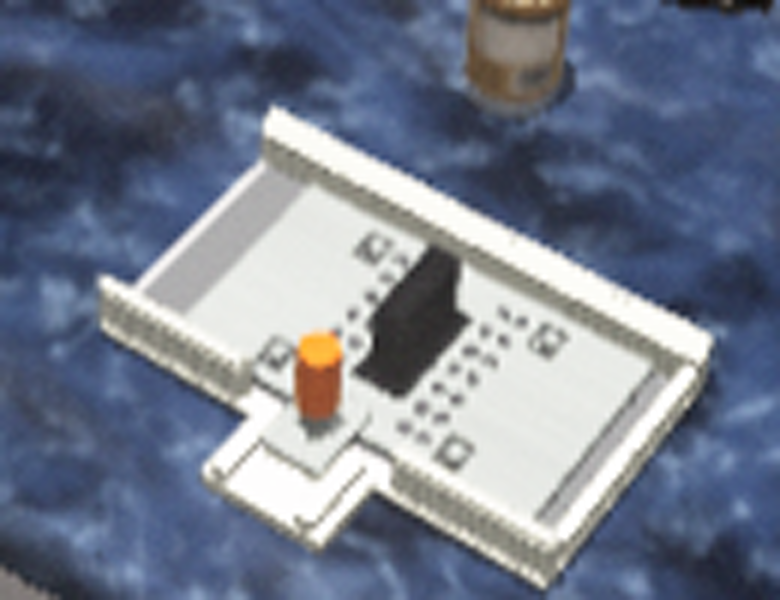

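The plate sits flat with pins in all four holes and the knob is in; the bystanders look untouched. One last number check on the knob and bystanders before handing in.

```bash
python3 - <<'E'
from st import *
t=r.camera('top');s=r.camera('side')
for c,u,v in [(t,567/3+140,313/3+100),(s,(320-2.5)/6+225,(350-2.5)/6+190)]:
    p=onz(c,u,v,.062)[:2];print('knob',(p-C)@X,(p-C)@Y)
import pickle
t0,s0=pickle.load(open('c0.pkl','rb'))
for n,(a,b,x,y) in dict(jar=(255,290,118,150),timer=(185,215,152,185),tin=(138,182,176,220)).items():
    print(n,np.abs(t0['image'][x:y,a:b].astype(int)-t['image'][x:y,a:b]).mean())
r.finish_job()
E
```

```text
knob -0.002698387118943798 -0.053501380821174664
knob -0.00014375164159136154 -0.055447694065400635
jar 0.6223214285714286
timer 0.7804713804713804
tin 0.552858126721763
the job is handed in; nothing more can be done
```

The plate is seated on its stand, the latch is fully in, and I handed the job in at about 20 s of robot time; `finish_job` gives no verdict.

**What I did:**
- I gripped the plate by its handle and laid it on the pins about 19 mm before the stand's middle.
- I opened the jaws slightly and pushed the handle along with about 2 N until the plate dropped over the pins, about 5 mm past the stand's middle.
- I backed off and pushed the orange knob to its hard stop with the shut fingers, at about 5 N, then withdrew the arm.

**Last checks:**
- **Plate:** it lies flat in both camera views, with a pin visible in each of the four holes.
- **Latch:** the knob reads y ≈ −53.5 mm in the top view and −55.4 mm in the side view, against −54 mm for fully in.
- **Bystanders:** the tin, egg timer and spice jar look the same as in the first pictures.
- **Arm:** it is clear and reads close to zero contact force.

**Disagreements:**
- My automatic colour mask for the knob caught only 8 pixels and gave a wrong position, so I used positions read by hand from both views instead.
- My first camera estimate put the pins at about +7 to +8 mm, while the plate seated at about +5 mm.

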